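# Count to the third gap and shelve the carton

### The arm

A 6-joint arm with a two-finger parallel gripper is mounted at the origin on the work surface. World frame = base frame: x ahead of the robot, y to its left, z up, the work surface at z = 0. Lengths are in mm, angles in rad, forces in N, time in s.
With the tool pointing down it reaches from about 275 to 750 mm from the base axis. Payload 10.2 kg.
Tool frame: the origin (TCP) lies between the finger pads; the fingertips stand 8 mm ahead of it and the grasp point (between the pads) lies 11 mm behind it; z points along the fingers, x is the direction in which the jaws open and shut, and the axes are right-handed (so a half turn about z gives the same grasp; the last joint's range is limited). The gripper opens to 85 mm and grips with 20 to 120 N. Pads are 22 mm wide; open, the fingers measure 114 mm over their backs; the gripper's body (76 mm by 85 mm) begins 54 mm behind the grasp point. The pads swing forward as they close: fully open they stand 13 mm farther back than shut.
Start: joints at [1.001, 0.313, 1.498, -0, 1.331, -0.223], TCP at [178.455, 493.746, 239.294] pointing down, gripper open.
Joint ranges: [-2.94, 2.94], [-0.97, 2.17], [0.19, 2.56], [-1.23, 4.37], [0.02, 3.11], [-2.88, 2.88]. Speed limits (rad/s): [2.39, 2.39, 3.01, 3.14, 3.14, 3.14].

### API

Orientations are given as a unit quaternion [w, x, y, z].
In Python, from rig import sense, eyes, ctrl gives the robot as it stands.
- The arm moves only by the tool move_arm, never from a script. Its argument "rows" is a list that holds one entry, the list of rows, each a list of 5 numbers: the shift along the tool's x, y, z in mm, then the turn about the tool's z in units of 6 degrees (1.0 is 6 degrees), then the gripper command: -1 is shut, 1 is fully open, values between are in proportion. In form: [[[dx, dy, dz, roll, jaw], ...]]. A call has 1 to 12 rows; each row is the pose to reach, as a shift and turn from the pose measured when the call began, along the tool's axes at that moment; what a row does not reach only later rows make up. A row lasts 1/8 s, in which the tool goes at most 62.5 mm and 10.7 degrees, less where a joint would pass 70% of its speed; a pose out of reach is approached as far as the arm can. A call with a gripper value outside its range is refused whole. The fingers move at their own pace and stop on an object; "squeeze" is the grip in N (left out, the last holds). Time passes only in rows, so rows that repeat a pose let the fingers close. It gives the time, the measured TCP pose, the force and the opening at its end, in the units of the state.
- sense(): the state, without advancing time (a new reading comes with each control period).
- eyes.capture(name): name is "side" or "top"; returns a dict with "color" (384x512x3 uint8, blue, green, red), "vertical_fov" (degrees; the focal length in pixels is half the picture's height over the tangent of half this angle, whatever the lens; pixels are square), "cx", "cy" (the principal point, pixels), "xyz" and "attitude" of the camera in the world. Camera axes: x right, y down, z forward; pixel columns grow to the right and rows downward; lengths in mm; the calibration is good to about 2 mm. A picture is of the moment at which its call begins. There is no depth.
- ctrl.finish_job(): hands the job in, once; it reports no verdict.
The state is a dict: "time_s": time; "joints": joint angles; "dq": joint speeds; "tau": joint torques, N m; "eef_pos": TCP position; "ee_rot": TCP orientation; "force": force on the tool from outside, world axes, zero at the start; "wrist_torque": the same for the moment, N m; "grip_width": opening from 0.0 (shut) to 1.0 (fully open).
Only numpy, scipy, OpenCV 4.12 (cv2) and the standard library are available. Lean on these libraries where they do the work, as an engineer would, in place of code of your own. Each camera call takes 0.05 s, during which the arm holds its last target. There are 200 camera calls.

### The job

With a fingertip, count along the yellow tabs of the blue rack from the end with the orange block, tipping the first, second and third tab well over one after another and leaving the other tabs alone. Then push the red-banded carton along the channel and into that third gap, right up to the back wall, without lifting or tipping it. Nothing is to be grasped, and the other cartons, vials, jar and cup stay where they are.

Things in the scene. Friction and masses are not known exactly. Their poses are not given: they have to be found in the camera images.
- rack: blue plastic divider rack fixed to the bench. Axes: x from its open front (robot side) to its back, y along the row to the robot's left, z up; origin on the bench (z 0), midway along the row, in the plane of the gaps' mouths. 4 mm floor plate. Seven white dividers, 4 mm thick, top at z 44, from x 0 to x 70, at y +180, +120, ... -180, make six gaps, 56 mm clear
- gap1 (a point): middle of the mouth of gap 1, on the floor plate: rack frame x 0, y +150, z 4 mm. The gaps 2, 3, 4, 5, 6 are centred at y +90, +30, -30, -90, -150
- channel (a point): middle of the open channel in front of the gaps, on the floor plate (rack frame x -41, y 0, z 4 mm). It runs along the row from x -82 to 0, open above and at both ends, y -184 to +184; towards the robot it is closed only by a lip 6 mm thick with its top at z 12, and a finger reaches over that
- rail_mid (a point): middle of the top of the dark steel rail on the back wall (rack frame x 74, y 0, z 58 mm). The rail is 22 mm wide and 8 mm high and carries one yellow tab behind each gap. The back wall below it has its inner face at x 70
- carton: the loose medicine carton to be pushed: white with a wide red band, 66 x 46 x 42 mm (x, y, z), origin at the centre of its underside; 60 to 130 g. Starts standing in the channel somewhere along the row (about x -41 in the rack's frame), its x axis along the rack's x axis, about 8 mm play to the lip and to the divider ends. Pushed right into a gap its centre is at x 37, its rear 4 mm inside the mouth
- end_orange: orange block, 36 x 24 x 58 mm, fixed at one end of the rail row (rack frame x 60, y +198 or -198, either end); counting starts at this end. Origin at the centre of its underside
- end_white: white block of the same size, fixed at the other end of the row
- tab1 (a joint): tilt of the yellow index tab of gap 1 (rack frame y +150 mm): 0 upright, positive when tipped towards the rack's -y, negative towards +y, in rad, stops at 1.3. It springs back softly (0.03 N m per rad, about 2 N at a fingertip), so a finger can run right over it
- tab2 (a joint): the same for the tab of gap 2 (rack frame y +90 mm)
- tab3 (a joint): the same for the tab of gap 3 (rack frame y +30 mm)
- tab4 (a joint): the same for the tab of gap 4 (rack frame y -30 mm)
- tab5 (a joint): the same for the tab of gap 5 (rack frame y -90 mm)
- tab6 (a joint): the same for the tab of gap 6 (rack frame y -150 mm)
- tab1_top (a point): middle of the top edge of the tab of gap 1: tab 22 x 4 mm in plan (rack x, y), 26 mm tall from its hinge on the rail (hinge axis along rack x, at rack x 74, z 58 mm), so its top is at z 84 when upright. The other tabs are alike, 60 mm apart along the row
- stock_a: bystander: loose white carton with blue band, 66 x 46 x 42 mm (x, y, z), origin at the centre of its underside, already in a gap
- stock_b: bystander: loose white carton with green band, 66 x 46 x 42 mm (x, y, z), origin at the centre of its underside, already in a gap
- vial_rack: bystander: loose amber vial with white cap, 38 mm diameter, 72 mm tall, standing in a gap; origin at its underside
- vial_a: bystander: same vial, on the bench to the left of the rack
- vial_b: bystander: same vial, on the bench to the right
- jar: bystander: white jar, 60 mm diameter, 85 mm tall, on the bench to the left
- cup: bystander: grey cup, 70 mm diameter, 70 mm tall, on the bench to the right

How it is judged:
By the outcome, as a careful person would: the job done as asked, in the order asked, and still so for the second after the job is handed in, with the robot touching nothing.
It also fails if it takes over 56 s, if anything falls off the work surface, if the arm or the gripper's body presses on something with over 40 N, if the wrist force passes 120 N, or if a joint passes its speed limit or range.

## Working session

There is one attempt and no reset: what is moved stays moved. The work goes in short steps, Python scripts to look and compute and a tool call to move; the robot and the scene stay as the last step left them, time stands still between calls to the robot, and variables do not carry over. Pictures are saved under pics/ and viewed, about 8 in all and at most 12, crops included, and the job is handed in when it is done.

Besides the shell and the picture viewer there is one more tool, called after "Request:" as name(argument=value, ...) on one line, values as JSON. move_arm: Moves the arm, as the interface text tells. Its arguments: {"type":"object","properties":{"rows":{"type":"array","items":{"type":"array","items":{"type":"array","items":{"type":"number"}}}},"squeeze":{"type":"number"}},"required":["rows"]}

```bash
mkdir -p pics; ls
cat > h.py <<'E'
import numpy as np, cv2
from rig import sense, eyes, ctrl
from scipy.spatial.transform import Rotation as R
def cam(n):
    c=eyes.capture(n); return c
def rot(c):
    a=np.array(c["attitude"],float)
    return a if a.shape==(3,3) else R.from_quat(a[[1,2,3,0]]).as_matrix()
def foc(c): return c["color"].shape[0]/2/np.tan(np.radians(c["vertical_fov"])/2)
def ray(c,u,v):
    d=rot(c)@np.array([(u-c["cx"])/foc(c),(v-c["cy"])/foc(c),1]); return np.array(c["xyz"],float),d
def onz(c,u,v,z):
    o,d=ray(c,u,v); return o+d*(z-o[2])/d[2]
def proj(c,p):
    q=rot(c).T@(np.array(p,float)-np.array(c["xyz"])); return foc(c)*q[:2]/q[2]+[c["cx"],c["cy"]]
E
python3 - <<'E'
from h import *
for n in("top","side"):
    c=cam(n); cv2.imwrite(f"pics/{n}0.png",c["color"]); print({k:c[k] for k in c if k!="color"})
print(sense())
E
```

```text
pics
{'vertical_fov': 51.28183700551663, 'cx': 257.93108986833147, 'cy': 189.11479223160333, 'xyz': array([ 362.83780772,  -11.40148046, 1128.74254657]), 'attitude': array([ 0.07036023, -0.69627711,  0.71129564, -0.06562108])}
{'vertical_fov': 54.68434793170346, 'cx': 255.59581417732312, 'cy': 186.64804455113526, 'xyz': array([329.8700847 , 757.61686797, 858.93621358]), 'attitude': array([ 0.05088342, -0.14041719,  0.91308704, -0.37942844])}
{'time_s': 0.1, 'joints': array([ 1.00058773e+00,  3.13426691e-01,  1.49835460e+00, -7.52325071e-06,
        1.33094395e+00, -2.23387387e-01]), 'dq': array([ 0.00101761,  0.00065524, -0.000899  , -0.00029837,  0.00175378,
       -0.0018321 ]), 'tau': array([ 3.48146474e-03, -4.12902761e+01, -2.60139191e+01, -1.68798911e-04,
        3.08570030e-03, -1.77106227e-05]), 'eef_pos': array([178.3467631 , 493.56177992, 238.77802835]), 'ee_rot': array([ 2.17945981e-04,  8.18507147e-01,  5.74496066e-01, -5.22686876e-04]), 'force': array([ 0.13019135,  0.02499138, -0.4743792 ]), 'wrist_torque': array([ 0.02122988,  0.00474405, -0.00065022]), 'grip_width': 1.006834423718752}
```

View pics/top0.png

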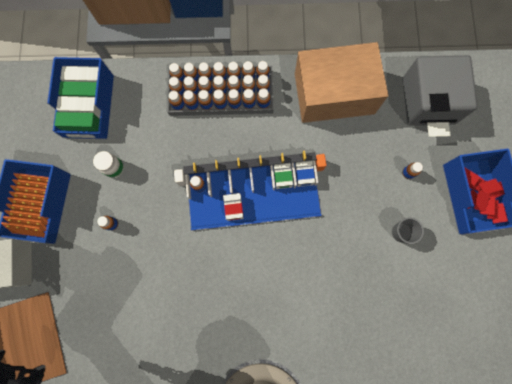

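View pics/side0.png

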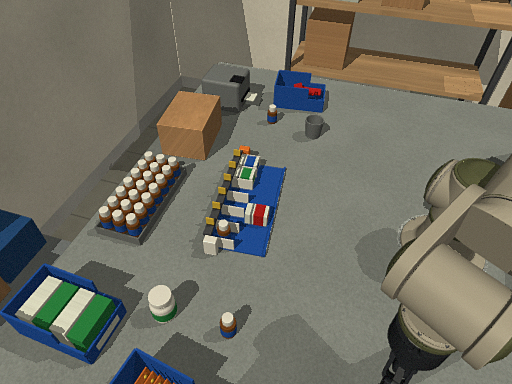

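Top view: the orange block is at (321,160), the white block at (179,176) and the red-banded carton at (233,207). The orange end is on the robot's right (-y), so the count is tab6, tab5, tab4, and the target is gap 4, which looks empty. The side view agrees. Next I'll measure.

```bash
cat >> h.py <<'E'
def blobs(c,lo,hi,roi,amin=3):
    h=cv2.cvtColor(c["color"],cv2.COLOR_BGR2HSV); m=cv2.inRange(h,np.array(lo),np.array(hi))
    k=np.zeros_like(m); x0,y0,x1,y1=roi; k[y0:y1,x0:x1]=m[y0:y1,x0:x1]
    n,l,s,ce=cv2.connectedComponentsWithStats(k)
    return [(ce[i],s[i]) for i in range(1,n) if s[i][4]>=amin]
def tri(c1,p1,c2,p2):
    o1,d1=ray(c1,*p1);o2,d2=ray(c2,*p2)
    t=np.linalg.lstsq(np.c_[d1,-d2],o2-o1,rcond=None)[0]
    a,b=o1+d1*t[0],o2+d2*t[1]; return (a+b)/2,np.linalg.norm(a-b)
E
python3 - <<'E'
from h import *
np.set_printoptions(precision=1,suppress=True)
T=cam("top");S=cam("side")
for c,roi,n in((T,(165,140,335,240),'T'),(S,(190,135,300,265),'S')):
    for nm,lo,hi,a in(("yel",(18,110,90),(34,255,255),4),("ora",(5,150,150),(14,255,255),15),("red",(174,150,90),(180,255,255),15),("red0",(0,170,90),(3,255,255),15),("blue",(108,120,60),(125,255,255),300),("white",(0,0,190),(179,40,255),15)):
        for ce,s in blobs(c,lo,hi,roi,a): print(n,nm,ce,s,onz(c,*ce,{"yel":76,"ora":58,"white":48}.get(nm,46)))
for c,n,(x0,y0,x1,y1) in((T,"tc",(168,140,332,236)),(S,"sc",(195,140,295,262))):
    cv2.imwrite(f"pics/{n}.png",cv2.resize(c["color"][y0:y1,x0:x1],None,fx=4,fy=4,interpolation=cv2.INTER_CUBIC))
E
```

```text
T yel [303.9 155.4] [302 151   5  10  30] [ 659.  -133.6   76. ]
T yel [282.1 157.9] [281 153   4  10  26] [653.3 -73.9  76. ]
T yel [260.  159.8] [259 156   3   9  22] [649.3 -13.6  76. ]
T yel [238.  162.2] [237 158   3   9  22] [644.   46.1  76. ]
T yel [216.  164.3] [215 160   3   9  23] [639.4 106.1  76. ]
T yel [194. 167.] [193 163   3   9  25] [633.2 165.8  76. ]
T ora [320.6 160.4] [316 154  10  13 107] [ 648.7 -181.    58. ]
T red0 [233.1 208.5] [226 204  16  10 129] [521.6  62.6  46. ]
T blue [250.4 199.4] [ 189  166  132   64 5012] [545.7  14.9  46. ]
T white [301.8 164.2] [297 163  11   3  23] [ 641.7 -129.9   48. ]
T white [280.4 166.5] [275 165  12   4  28] [636.4 -70.   48. ]
T white [307.7 167.5] [303 167  10   2  15] [ 631.7 -145.7   48. ]
T white [178.  175.4] [174 169   9  13 101] [617.3 214.7  48. ]
T white [282.8 170.2] [275 169  15   3  20] [625.6 -76.3  48. ]
T white [294. 176.] [293 168   3  17  21] [ 608.4 -106.9   48. ]
T white [315.9 175.4] [315 169   3  13  22] [ 608.9 -167.4   48. ]
T white [272.6 178.4] [272 171   2  16  18] [603.  -47.4  48. ]
T white [
[... 699 characters left out ...]
[215.5 204.6] [212 201   8   8  53] [637.8 109.8  76. ]
S yel [209.4 220.5] [205 217   9   8  55] [632.2 169.4  76. ]
S ora [244.3 148.6] [239 145  11   9  60] [ 646.3 -174.4   58. ]
S red0 [258.9 214.4] [254 205  12  21 179] [516.9  82.4  46. ]
S blue [257.7 211.4] [ 218  163   68   94 2249] [523.5  72.6  46. ]
S white [256.6 160. ] [254 156   6  10  16] [ 592.5 -141.8   48. ]
S white [252.2 172.7] [250 167   6  12  30] [587.7 -78.1  48. ]
S white [248.5 209.4] [245 204   8  11  46] [550.9  75.   48. ]
S white [265.9 211.7] [264 206   5  12  35] [500.   67.8  48. ]
S white [222.7 223.3] [219 220   9   7  46] [603.7 146.8  48. ]
S white [209.6 239.1] [203 235  14   9  77] [617.9 209.   48. ]
```

View pics/tc.png

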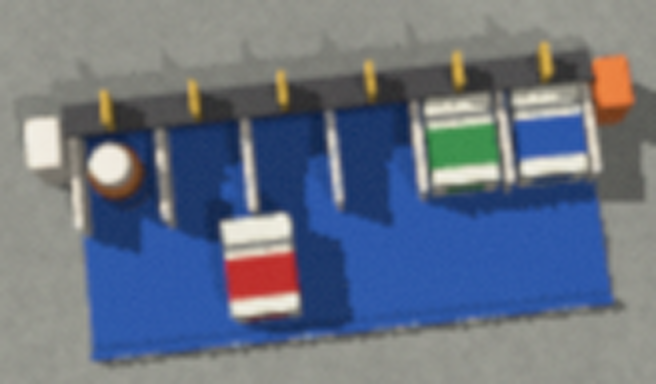

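Request:
move_arm(rows=[[[-60,90,0,-0.5,-1],[-120,180,0,-1,-1],[-155,232,0,-1.5,-1],[-190,284,0,-2,-1],[-225,336,0,-2.5,-1],[-260,388,0,-3,-1],[-295,440,0,-3.5,-1],[-330,492,0,-4.13,-1],[-365,544,0,-4.13,-1],[-400,597,0,-4.13,-1],[-430,642,0,-4.13,-1],[-455,679,0,-4.13,-1]]])

```text
time_s: 1.7
eef_pos: [623.3, -112.5, 239.0]
ee_rot: [-0.0, 0.676, 0.737, -0.0]
force: [0.2, 0.9, -0.3]
grip_width: 0.0
```

```bash
cat >> h.py <<'E'
yaw=np.arctan2(25.8,299.4); ex=np.array([np.cos(yaw),np.sin(yaw)]); ey=np.array([-ex[1],ex[0]]); O=np.array([572.7,9.8])
def rk(p): d=np.array(p[:2])-O; return np.array([d@ex,d@ey])
def st(gx=None,gy=None,tipz=None):
    s=sense(); p=s["eef_pos"]; M=R.from_quat(np.array(s["ee_rot"])[[1,2,3,0]]).as_matrix()
    a=np.degrees(np.arctan2(M[1,0],M[0,0]))
    print("t",round(s["time_s"],2),"rack xy",rk(p).round(1),"tip z",round(p[2]-8,1),"yaw err deg",round(a-90-np.degrees(yaw),2),"tilt",M[:,2].round(3),"F",np.round(s["force"],1),"g",round(s["grip_width"],2))
    if gx is not None:
        w=np.append(O+gx*ex+gy*ey,tipz+8)-p; print("tool delta",(M.T@w).round(1),"roll",round((a-90-np.degrees(yaw))/6,2))
E
python3 -c "
from h import *
st(74,-182,110)"
```

```text
t 1.7 rack xy [  39.9 -126.2] tip z 231.0 yaw err deg -0.03 tilt [-0.001 -0.    -1.   ] F [ 0.2  0.9 -0.3] g 0.0
tool delta [-55.7  34.2 121. ] roll -0.0
```

Now aligned with the rack: tool x is rack +y, tool y is rack +x, and tool z is down. Next I move over the start point and partly down.

Request:
move_arm(rows=[[[-28,17,0,0,-1],[-56,34,0,0,-1],[-56,34,0,0,-1],[-56,34,40,0,-1],[-56,34,80,0,-1],[-56,34,121,0,-1],[-56,34,121,0,-1],[-56,34,121,0,-1]]])

```text
time_s: 2.7
eef_pos: [662.5, -165.4, 120.3]
ee_rot: [0.001, 0.676, 0.737, 0.0]
force: [-1.1, 0.0, 1.2]
grip_width: 0.003
```

Run:
```python
from h import *
st(74,-182,67)
for n,(x0,y0,x1,y1) in(("top",(228,130,348,220)),("side",(190,110,290,185))):
    c=cam(n); cv2.imwrite(f"pics/{n}1.png",cv2.resize(c["color"][y0:y1,x0:x1],None,fx=4,fy=4,interpolation=cv2.INTER_CUBIC))
a=cv2.imread("pics/top1.png");b=cv2.imread("pics/side1.png");o=np.zeros((360,880,3),np.uint8);o[:,:480]=a;o[:300,480:]=b;cv2.imwrite("pics/c1.png",cv2.resize(o,None,fx=.9,fy=.9))
```

```text
t 2.7 rack xy [  74.5 -182.2] tip z 112.3 yaw err deg -0.0 tilt [ 0.002 -0.002 -1.   ] F [-1.1  0.   1.2] g 0.0
tool delta [ 0.3 -0.6 45.3] roll -0.0
```

View pics/c1.png

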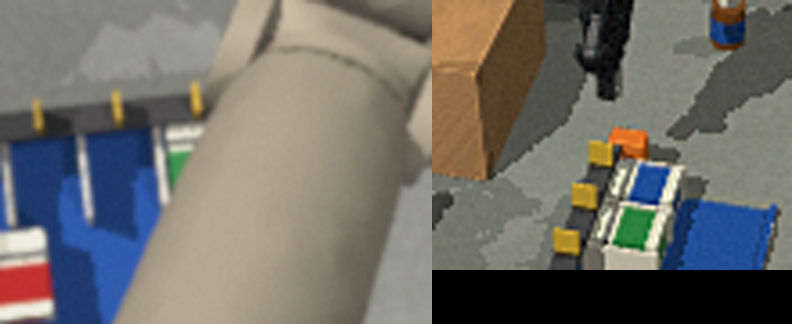

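The top view is hidden by the arm. The side crop shows the shut fingertips at (607,97), above the orange block and in line with the tabs. Going down to z 67.

Request:
move_arm(rows=[[[0,0,15,0,-1],[0,0,30,0,-1],[0,0,40,0,-1],[0,0,45,0,-1],[0,0,45,0,-1],[0,0,45,0,-1]]])

```text
time_s: 3.55
eef_pos: [663.1, -165.8, 76.0]
ee_rot: [0.002, 0.676, 0.737, 0.0]
force: [0.3, -1.2, 0.2]
grip_width: 0.002
```

```bash
python3 -c "
from h import *
st(74,-110,67)"
```

```text
t 3.55 rack xy [  75.  -182.7] tip z 68.0 yaw err deg -0.01 tilt [ 0.004 -0.002 -1.   ] F [ 0.3 -1.2  0.2] g 0.0
tool delta [72.7 -1.   0.8] roll -0.0
```

Request:
move_arm(rows=[[[6,-1,1,0,-1],[12,-1,1,0,-1],[18,-1,1,0,-1],[24,-1,1,0,-1],[30,-1,1,0,-1],[36,-1,1,0,-1],[42,-1,1,0,-1],[46,-1,1,0,-1],[46,-1,1,0,-1]]])

```text
time_s: 4.68
eef_pos: [658.1, -119.5, 74.9]
ee_rot: [0.002, 0.676, 0.737, 0.001]
force: [0.1, 0.6, 1.0]
grip_width: 0.004
```

Run:
```python
from h import *
st(74,-14,67)
c=cam("side"); cv2.imwrite("pics/s2.png",cv2.resize(c["color"][110:185,190:290],None,fx=6,fy=6,interpolation=cv2.INTER_CUBIC))
```

```text
t 4.67 rack xy [  74.  -136.2] tip z 66.9 yaw err deg 0.01 tilt [ 0.004 -0.002 -1.   ] F [0.1 0.6 1. ] g 0.0
tool delta [122.2  -0.   -0.3] roll 0.0
```

View pics/s2.png

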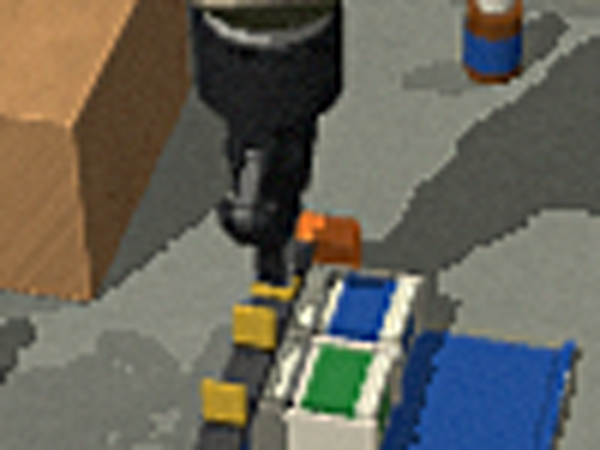

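The finger is over the first tab, which lies nearly flat towards +y at (275,290). The next tabs, (255,325) and (225,400), are still upright. I'll sweep on over the second and third.

Request:
move_arm(rows=[[[7,0,0,0,-1],[14,0,0,0,-1],[21,0,0,0,-1],[28,0,0,0,-1],[35,0,0,0,-1],[42,0,0,0,-1],[49,0,0,0,-1],[56,0,0,0,-1],[63,0,0,0,-1],[70,0,0,0,-1],[77,0,0,0,-1],[77,0,0,0,-1]]])

```text
time_s: 6.22
eef_pos: [651.5, -42.0, 74.9]
ee_rot: [0.002, 0.676, 0.737, 0.001]
force: [0.5, 2.4, 1.9]
grip_width: 0.001
```

Request:
move_arm(rows=[[[7,0,0,0,-1],[14,0,0,0,-1],[21,0,0,0,-1],[28,0,0,0,-1],[35,0,0,0,-1],[40,0,0,0,-1],[43,0,0,0,-1],[43,0,0,0,-1]]])

```text
time_s: 7.22
eef_pos: [647.8, 1.2, 74.9]
ee_rot: [0.002, 0.676, 0.737, 0.001]
force: [-0.4, 0.6, 2.7]
grip_width: -0.002
```

Run:
```python
from h import *
st(74,-14,67)
c=cam("side"); cv2.imwrite("pics/s3.png",cv2.resize(c["color"][125:210,190:290],None,fx=6,fy=6,interpolation=cv2.INTER_CUBIC))
```

```text
t 7.22 rack xy [ 74.1 -15. ] tip z 66.9 yaw err deg 0.05 tilt [ 0.004 -0.001 -1.   ] F [-0.4  0.6  2.7] g -0.0
tool delta [ 1.  -0.1 -0.1] roll 0.01
```

View pics/s3.png

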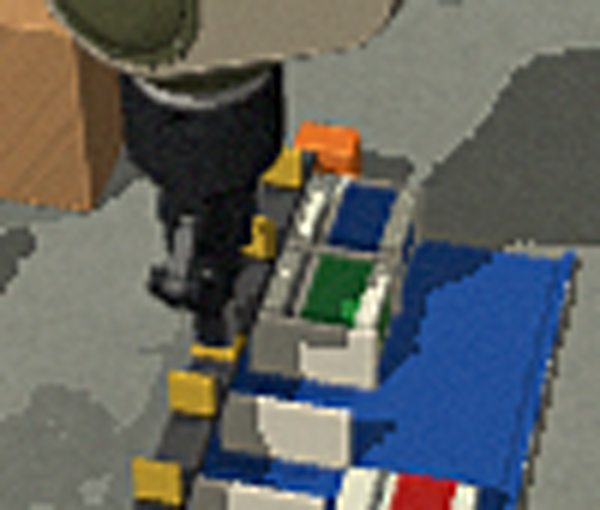

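The third tab is flat at (215,350). The first two have sprung upright, and the fourth at (190,390) is untouched. I'll lift straight up and go over to the +y side of the carton.

Request:
move_arm(rows=[[[0,0,-15,0,-1],[0,0,-40,0,-1],[0,0,-65,0,-1],[0,0,-65,0,-1],[25,-23,-65,0,-1],[52,-47,-65,0,-1],[80,-72,-65,0,-1],[105,-95,-65,0,-1],[127,-115,-65,0,-1],[127,-115,-65,0,-1],[127,-115,-65,0,-1]]])

```text
time_s: 8.65
eef_pos: [522.4, 117.3, 139.1]
ee_rot: [0.001, 0.676, 0.737, 0.001]
force: [-0.5, -0.3, 1.4]
grip_width: 0.001
```

Run:
```python
from h import *
st(-41,112,12)
c=cam("side")
for ce,s in blobs(c,(18,110,90),(34,255,255),(190,135,300,265),4): print(ce.round(1),s)
for ce,s in blobs(c,(0,170,90),(3,255,255),(190,135,300,265),15): print("red",ce.round(1),s)
cv2.imwrite("pics/s4.png",cv2.resize(c["color"][140:265,190:310],None,fx=4,fy=4,interpolation=cv2.INTER_CUBIC))
```

```text
t 8.65 rack xy [-40.9 111.5] tip z 131.1 yaw err deg 0.02 tilt [ 0.004 -0.001 -1.   ] F [-0.5 -0.3  1.4] g 0.0
tool delta [  0.6  -0.5 119.1] roll 0.0
[235.2 152.9] [233 150   6   6  25]
[232.1 163.9] [229 161   7   7  45]
[226.8 176.4] [223 173   8   8  48]
[221.5 190. ] [218 187   8   7  52]
[215.5 204.6] [212 201   8   8  53]
[209.4 220.5] [205 217   9   8  55]
red [258.9 214.5] [254 205  12  21 181]
```

View pics/s4.png

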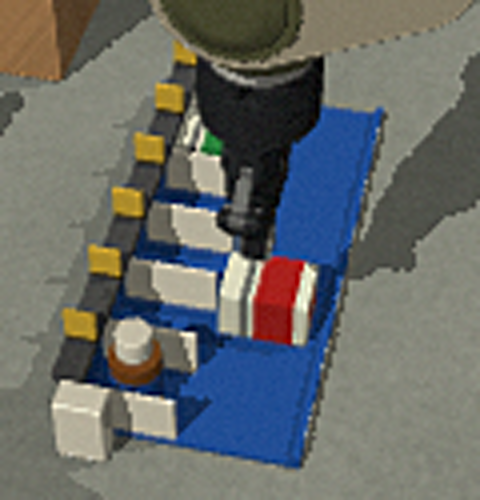

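All six tabs are upright and the carton hasn't moved. The top-view measurement puts the carton's +y face at rack y of about 80, and the finger edge will be near 97. Descending.

Request:
move_arm(rows=[[[0,0,35,0,-1],[0,0,70,0,-1],[0,0,95,0,-1],[0,0,110,0,-1],[0,0,118,0,-1],[0,0,119,0,-1],[0,0,119,0,-1]]])

```text
time_s: 9.57
eef_pos: [523.4, 117.1, 20.8]
ee_rot: [0.002, 0.676, 0.737, 0.001]
force: [-0.2, -0.4, 0.1]
grip_width: -0.0
```

Run:
```python
from h import *
st(-41,10,12)
c=cam("side")
for u,v in((248.7,223.7),(265,225.5)): print(rk(onz(c,u,v,4)))
cv2.imwrite("pics/s5.png",cv2.resize(c["color"][140:265,190:310],None,fx=4,fy=4,interpolation=cv2.INTER_CUBIC))
```

```text
t 9.57 rack xy [-39.9 111.1] tip z 12.8 yaw err deg -0.0 tilt [ 0.005 -0.001 -1.   ] F [-0.2 -0.4  0.1] g -0.0
tool delta [-101.1   -1.1    0.8] roll -0.0
[-20.82031959  83.7205754 ]
[-69.21929141  79.66148068]
```

View pics/s5.png

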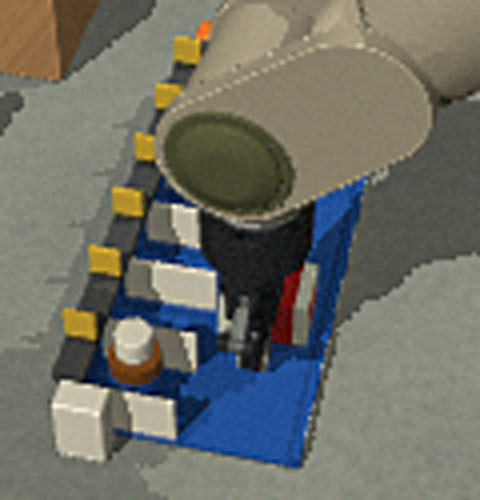

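The finger stands free behind the carton's +y face at about (255,360). Pushing towards -y in steps.

Request:
move_arm(rows=[[[-5,-2,1,0,-1],[-10,-3,1,0,-1],[-16,-3,1,0,-1],[-22,-3,1,0,-1],[-28,-3,1,0,-1],[-34,-3,1,0,-1],[-40,-3,1,0,-1],[-46,-3,1,0,-1],[-50,-3,1,0,-1],[-50,-3,1,0,-1]]])

```text
time_s: 10.88
eef_pos: [524.7, 66.7, 19.8]
ee_rot: [0.002, 0.676, 0.737, 0.001]
force: [-0.2, -0.9, 0.5]
grip_width: -0.001
```

Request:
move_arm(rows=[[[-6,0,0,0,-1],[-12,0,0,0,-1],[-18,0,0,0,-1],[-24,0,0,0,-1],[-30,0,0,0,-1],[-34,0,0,0,-1],[-36,0,0,0,-1],[-36,0,0,0,-1]]])

```text
time_s: 11.88
eef_pos: [527.8, 30.7, 19.8]
ee_rot: [0.002, 0.676, 0.737, 0.001]
force: [0.2, 0.5, -0.5]
grip_width: 0.001
```

Run:
```python
from h import *
st(-43,20,12)
c=cam("side");t=cam("top")
b=np.zeros((480,800,3),np.uint8)
b[:,:400]=cv2.resize(c["color"][140:260,200:300],None,fx=4,fy=4,interpolation=cv2.INTER_CUBIC)
b[:400,400:]=cv2.resize(t["color"][150:250,210:310],None,fx=4,fy=4,interpolation=cv2.INTER_CUBIC)
cv2.imwrite("pics/s6.png",b)
```

```text
t 11.88 rack xy [-43.   24.7] tip z 11.8 yaw err deg -0.02 tilt [ 0.005 -0.001 -1.   ] F [ 0.2  0.5 -0.5] g 0.0
tool delta [-4.7 -0.  -0.2] roll -0.0
```

View pics/s6.png

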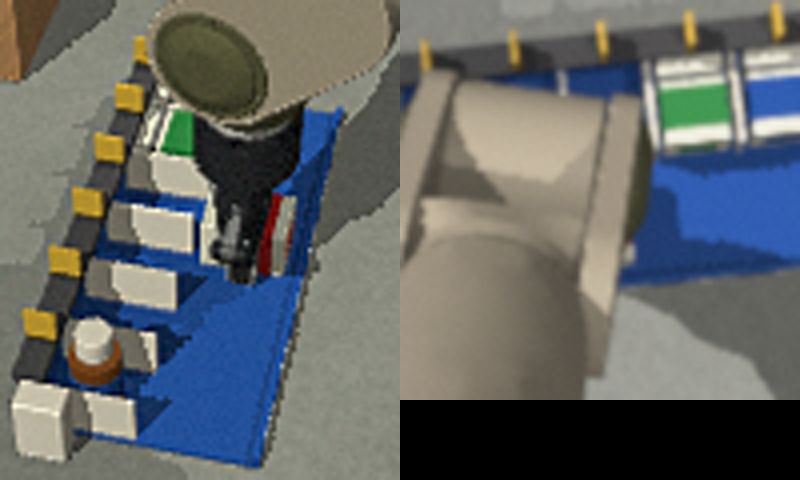

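Run:
```python
from h import *
t=cam("top")
h=cv2.cvtColor(t["color"],cv2.COLOR_BGR2HSV); m=cv2.inRange(h,np.array((0,0,150)),np.array((179,60,255)))
ys,xs=np.nonzero(m[206:220,260:275]); print([(x+260,y+206) for x,y in zip(xs,ys)])
for u,v in((268.5,211),(268.5,214.5),(268.5,217)): print(rk(onz(t,u,v,46)))
c=cam("side")
# +y face rear-bottom corner region: white strip bottom (crop 4x at 200,140)
for u,v in((272/4+200,276/4+140),(288/4+200,274/4+140),(215/4+200,265/4+140)): print("side",rk(onz(c,u,v,4)))
```

```text
[(np.int64(260), np.int64(206)), (np.int64(261), np.int64(206)), (np.int64(262), np.int64(206)), (np.int64(263), np.int64(206)), (np.int64(264), np.int64(206)), (np.int64(260), np.int64(207)), (np.int64(261), np.int64(207)), (np.int64(262), np.int64(207)), (np.int64(263), np.int64(207)), (np.int64(264), np.int64(207)), (np.int64(260), np.int64(208)), (np.int64(261), np.int64(208)), (np.int64(262), np.int64(208)), (np.int64(263), np.int64(208)), (np.int64(264), np.int64(208)), (np.int64(260), np.int64(209)), (np.int64(261), np.int64(209)), (np.int64(262), np.int64(209)), (np.int64(263), np.int64(209)), (np.int64(264), np.int64(209)), (np.int64(260), np.int64(210)), (np.int64(261), np.int64(210)), (np.int64(262), np.int64(210)), (np.int64(263), np.int64(210)), (np.int64(264), np.int64(210)), (np.int64(260), np.int64(211)), (np.int64(261), np.int64(211)), (np.int64(262), np.int64(211)), (np.int64(263), np.int64(211)), (np.int64(264), np.int64(211)), (np.int64(260), np.int64(212)), (np.int64(261), np.int64(212)), (np.int64(262), np.int64(212)), (np.int64(263), np.int64(212)), (np.int64(2
[... 495 characters left out ...]
15)), (np.int64(260), np.int64(216)), (np.int64(261), np.int64(216)), (np.int64(262), np.int64(216)), (np.int64(263), np.int64(216)), (np.int64(260), np.int64(217)), (np.int64(261), np.int64(217)), (np.int64(262), np.int64(217)), (np.int64(263), np.int64(217)), (np.int64(260), np.int64(218)), (np.int64(261), np.int64(218)), (np.int64(262), np.int64(218)), (np.int64(263), np.int64(218)), (np.int64(260), np.int64(219)), (np.int64(261), np.int64(219)), (np.int64(262), np.int64(219)), (np.int64(263), np.int64(219))]
[-63.61929299 -38.35615849]
[-73.16911485 -37.28680201]
[-79.97074193 -36.52517902]
side [-65.58453263  13.87599032]
side [-77.20762342   9.10084791]
side [-20.44348215  12.59477406]
```

The carton's -y face is at about -37, so its centre is near -13 and the finger offset is about 38. It needs roughly 16 mm more. Then I back off and retreat for a clear view.

Request:
move_arm(rows=[[[-4,0,0,0,-1],[-8,0,0,0,-1],[-12,0,0,0,-1],[-15,0,0,0,-1],[-16,0,0,0,-1],[-16,0,0,0,-1]]])

```text
time_s: 12.82
eef_pos: [529.2, 14.9, 19.8]
ee_rot: [0.002, 0.676, 0.737, 0.001]
force: [-0.4, 0.1, -0.9]
grip_width: 0.002
```

Request:
move_arm(rows=[[[8,0,0,0,-1],[16,0,0,0,-1],[16,0,-10,0,-1],[16,0,-40,0,-1],[16,0,-75,0,-1],[16,0,-75,0,-1],[16,-30,-75,0,-1],[16,-60,-75,0,-1],[16,-90,-75,0,-1],[16,-117,-75,0,-1],[16,-117,-75,0,-1]]])

```text
time_s: 14.2
eef_pos: [409.5, 21.0, 94.1]
ee_rot: [0.002, 0.676, 0.737, 0.001]
force: [-0.1, -0.7, -0.1]
grip_width: -0.002
```

Run:
```python
from h import *
np.set_printoptions(precision=1,suppress=True)
st(-110,-30,17)
t=cam("top");c=cam("side")
for ce,s in blobs(t,(0,170,90),(3,255,255),(165,140,335,240),15): print("T red",ce,s,rk(onz(t,*ce,46)))
for ce,s in blobs(t,(0,0,150),(179,60,255),(245,170,285,225),10): print("T white",ce,s,rk(onz(t,*ce,46)))
for ce,s in blobs(c,(0,170,90),(3,255,255),(190,135,300,265),15): print("S red",ce,s)
b=np.zeros((480,800,3),np.uint8)
b[:,:400]=cv2.resize(c["color"][140:260,200:300],None,fx=4,fy=4,interpolation=cv2.INTER_CUBIC)
b[:400,400:]=cv2.resize(t["color"][150:250,210:310],None,fx=4,fy=4,interpolation=cv2.INTER_CUBIC)
cv2.imwrite("pics/s7.png",b)
```

```text
t 14.2 rack xy [-161.6   25.2] tip z 86.1 yaw err deg -0.03 tilt [ 0. -0. -1.] F [-0.1 -0.7 -0.1] g -0.0
tool delta [-55.1  51.4  69.3] roll -0.01
T red [264.4 205.2] [257 201  16  10 123] [-46.5 -29. ]
T white [272.5 178.5] [271 170   4  18  47] [ 25.5 -59.4]
T white [279.5 170.5] [275 170  10   2  20] [ 46.  -81.4]
T white [251.3 180.7] [250 172   4  19  43] [25.6 -0.6]
T white [280.  183.5] [276 181   9   6  38] [  9.1 -78.6]
T white [263.3 195.1] [255 190  18  11 164] [-18.3 -29. ]
T white [265.1 212.8] [257 210  18   6  66] [-67.4 -28.6]
T white [277.2 223.6] [268 223  17   2  28] [-100.4  -57.9]
S red [264.7 193.8] [260 185  12  19 164]
```

View pics/s7.png

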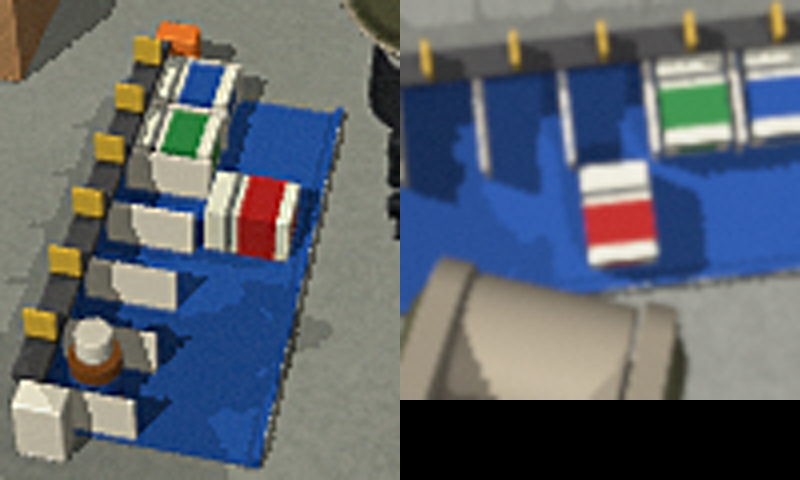

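The carton is centred at rack y -29.0 and square. The gap's dividers are at -0.6 and -59.4, so its middle is -30. I'll go behind the carton, down to just above lip height, and push straight in.

Request:
move_arm(rows=[[[-27,20,0,0,-1],[-54,40,0,0,-1],[-54,47,0,0,-1],[-54,47,30,0,-1],[-54,47,55,0,-1],[-54,47,67,0,-1],[-54,47,69,0,-1],[-54,47,69,0,-1],[-54,47,69,0,-1]]])

```text
time_s: 15.42
eef_pos: [463.6, -29.1, 26.4]
ee_rot: [0.003, 0.676, 0.737, 0.002]
force: [0.8, 0.1, -0.5]
grip_width: 0.002
```

```bash
python3 -c "
from h import *
st(-8,-29.5,17)"
```

```text
t 15.43 rack xy [-112.   -29.4] tip z 18.4 yaw err deg -0.02 tilt [ 0.007 -0.001 -1.   ] F [ 0.8  0.1 -0.5] g 0.0
tool delta [ -0.  104.    2.1] roll -0.0
```

Request:
move_arm(rows=[[[0,5,1,0,-1],[0,10,1,0,-1],[0,16,1,0,-1],[0,22,1,0,-1],[0,28,1,0,-1],[0,34,1,0,-1],[0,40,1,0,-1],[0,46,1,0,-1],[0,52,1,0,-1],[0,57,1,0,-1],[0,60,1,0,-1],[0,60,1,0,-1]]])

```text
time_s: 16.92
eef_pos: [523.6, -24.0, 25.8]
ee_rot: [0.003, 0.676, 0.737, 0.002]
force: [0.5, 0.7, -0.5]
grip_width: 0.004
```

Run:
```python
from h import *
np.set_printoptions(precision=1,suppress=True)
st(-8,-29.5,17)
c=cam("side");t=cam("top")
b=np.zeros((480,800,3),np.uint8)
b[:,:400]=cv2.resize(c["color"][140:260,200:300],None,fx=4,fy=4,interpolation=cv2.INTER_CUBIC)
b[:400,400:]=cv2.resize(t["color"][150:250,210:310],None,fx=4,fy=4,interpolation=cv2.INTER_CUBIC)
cv2.imwrite("pics/s8.png",b)
```

```text
t 16.93 rack xy [-51.8 -29.5] tip z 17.8 yaw err deg -0.02 tilt [ 0. -0. -1.] F [ 0.5  0.7 -0.5] g 0.0
tool delta [-0.  43.8  1.1] roll -0.0
```

View pics/s8.png

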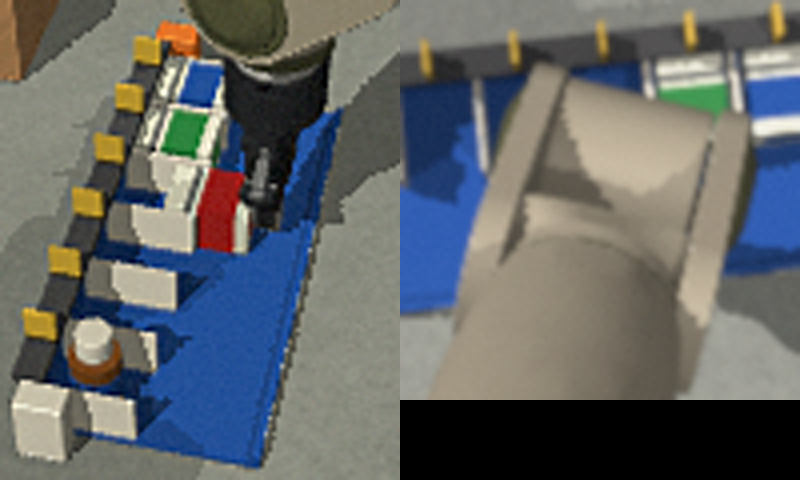

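The side crop shows the carton standing flat and square, entering the gap just in front of the divider at (165,225). I'll push on, then feel for the wall.

Request:
move_arm(rows=[[[0,5,1,0,-1],[0,10,1,0,-1],[0,15,1,0,-1],[0,20,1,0,-1],[0,25,1,0,-1],[0,30,1,0,-1],[0,34,1,0,-1],[0,38,1,0,-1],[0,38,1,0,-1]]])

```text
time_s: 18.15
eef_pos: [561.5, -20.8, 25.1]
ee_rot: [0.003, 0.676, 0.737, 0.002]
force: [0.2, -0.1, -0.4]
grip_width: 0.0
```

Request:
move_arm(rows=[[[0,1,0,0,-1],[0,2,0,0,-1],[0,3,0,0,-1],[0,4,0,0,-1],[0,4,0,0,-1]]])

```text
time_s: 18.77
eef_pos: [565.6, -20.4, 25.1]
ee_rot: [0.003, 0.676, 0.737, 0.002]
force: [-1.1, -0.5, 0.4]
grip_width: 0.003
```

Request:
move_arm(rows=[[[0,1,0,0,-1],[0,2,0,0,-1],[0,2,0,0,-1]]])

```text
time_s: 19.15
eef_pos: [567.8, -20.3, 25.2]
ee_rot: [0.003, 0.676, 0.737, 0.002]
force: [0.0, 0.4, 0.5]
grip_width: 0.0
```

Request:
move_arm(rows=[[[0,1,0,0,-1],[0,2,0,0,-1],[0,2,0,0,-1]]])

```text
time_s: 19.52
eef_pos: [568.1, -20.2, 25.2]
ee_rot: [0.002, 0.676, 0.737, 0.001]
force: [-10.6, -2.5, 7.4]
grip_width: 0.003
```

Request:
move_arm(rows=[[[0,0.7,0,0,-1],[0,1.5,0,0,-1],[0,1.5,0,0,-1]]])

```text
time_s: 19.9
eef_pos: [568.1, -20.2, 25.2]
ee_rot: [0.0, 0.676, 0.737, -0.001]
force: [-10.6, -2.0, 8.3]
grip_width: 0.003
```

Firm stop at 10 N with the finger at rack x of about -7.1, so the carton's rear is at about 4 mm, as specified. Backing straight off.

Request:
move_arm(rows=[[[0,-3,0,0,-1],[0,-10,0,0,-1],[0,-20,0,0,-1],[0,-30,0,0,-1],[0,-30,-30,0,-1],[0,-30,-75,0,-1],[0,-60,-80,0,-1],[0,-110,-80,0,-1],[0,-160,-80,0,-1],[0,-170,-80,0,-1],[0,-170,-80,0,-1]]])

```text
time_s: 21.28
eef_pos: [399.0, -35.0, 105.8]
ee_rot: [0.001, 0.676, 0.737, -0.001]
force: [1.0, -0.4, 0.2]
grip_width: 0.002
```

Run:
```python
from h import *
np.set_printoptions(precision=1,suppress=True)
st()
t=cam("top");c=cam("side")
for ce,s in blobs(t,(0,170,90),(3,255,255),(165,140,335,240),15): print("T red",ce,rk(onz(t,*ce,46)))
for ce,s in blobs(t,(40,120,50),(80,255,255),(165,140,335,240),15): print("T green",ce,rk(onz(t,*ce,46)))
for n,cc,roi in(("T",t,(165,140,335,240)),("S",c,(190,135,300,265))):
  for ce,s in blobs(cc,(18,110,90),(34,255,255),roi,4): print(n,"yel",ce)
b=np.zeros((480,800,3),np.uint8)
b[:,:400]=cv2.resize(c["color"][140:260,200:300],None,fx=4,fy=4,interpolation=cv2.INTER_CUBIC)
b[:400,400:]=cv2.resize(t["color"][140:240,220:320],None,fx=4,fy=4,interpolation=cv2.INTER_CUBIC)
cv2.imwrite("pics/s9.png",b)
```

```text
t 21.27 rack xy [-176.9  -29.7] tip z 97.8 yaw err deg -0.01 tilt [-0. -0. -1.] F [ 1.  -0.4  0.2] g 0.0
T red [261.5 178.1] [ 29.9 -29.2]
T green [283.  176.1] [ 29.1 -89.1]
T yel [303.9 155.4]
T yel [282.1 157.9]
T yel [260. 160.]
T yel [238.  162.2]
T yel [216.  164.5]
T yel [194. 167.]
S yel [236.2 152. ]
S yel [232.1 163.9]
S yel [226.8 176.4]
S yel [221.5 190. ]
S yel [215.5 204.6]
S yel [209.4 220.5]
```

View pics/s9.png

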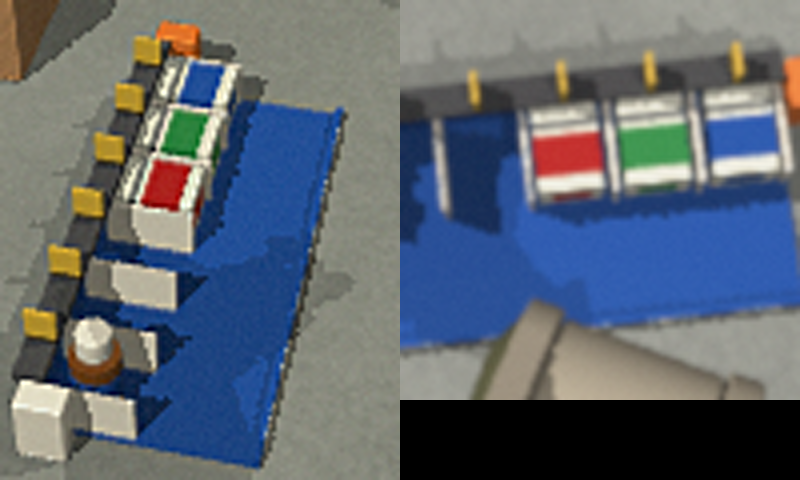

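The red-banded carton at (568,155) is in the third gap, as deep as its neighbours. All the tabs are upright and nothing else has moved. Handing in.

```bash
python3 -c "
from h import *
print(ctrl.finish_job())"
```

```text
the job is handed in; nothing more can be done
None
```

The job is done and handed in after about 21 s of the 56 s allowed; no verdict came back.

- **Tabs:** The orange block is at the robot's right-hand end, so the count ran tab6, tab5, tab4. One fingertip sweep at tip height z 67 pushed each of the three nearly flat in that order. I saw the first and third lying flat in pictures. The second I judge only from the sweep and the force reading. The finger was lifted before the next tab.
- **Carton:** I pushed it along the channel to rack y -29, against a gap middle of about -30. Then I pushed it straight into gap 4, which is the third gap from the orange end, until it stopped against the back wall at about 10 N. Nothing was grasped, and it stood flat in every picture.

**Last checks:**
- The red band is at rack x 29.9, y -29.2, as deep in its gap as the green-banded carton beside it (x 29.1).
- All six tabs are upright in their starting positions.
- The vial and the two other cartons in the rack show no sign of having moved.
- I did not measure the loose items on the bench (vials, jar, cup) again at the end. The arm stayed clear of them and no unexpected forces showed.
- No check failed or disagreed.

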